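# Load the slide scanner

### The job

Push the blue slide box along the deck and down the lane between the two metal guide rails until it sits fully home, flush against the yellow end stop, then press the green start button all the way down and let go. Only push the box with the fingers: do not lift or tip it, never let the box or the hand touch either rail, and leave the bottles and the jar where they stand.

Things in the scene. Friction and masses are not known exactly. Their poses are not given: they have to be found in the camera images.
- station: Loading station of a slide scanner, fixed: dark grey deck plate, top 12 mm above the bench, x -210 to +200 mm, y -180 to +180. Origin on the bench, z up, x down the middle of the lane away from the robot, y left. The deck is open from x = -210 to -10 mm, then comes the lane; a near-black strip 118 mm wide marks the middle. Past the stop: cream module, x +122 to +202, top 45 mm above the bench.
- rails: The two aluminium guide rails, fixed on the station's deck; same origin and axes as the station. Each is 8 mm thick, 120 mm long (x = -10 to +110 mm) and 14 mm high (top 26 mm above the bench). Their inner faces are at y = +60 and y = -60 mm, so the lane is 120 mm wide.
- dock (a point): Point on the deck's top where the centre of the box's underside lies when the box is home and centred: x = +55 mm, y = 0 in the station's frame. The rigid yellow end stop (130 mm wide, top 52 mm above the bench) has its face 55 mm farther on, at x = +110 mm.
- slide_box: Loose closed blue slide box, 110 mm long (x), 96 mm wide (y), 46 mm high, 0.25 to 0.5 kg, white label on top. Origin at the centre of its underside, z up. It stands on the open deck short of the lane, up to 30 mm off its middle and askew by up to 15 degrees, x roughly down the lane. In the lane it has 12 mm of room each side. It slides with ordinary friction and stays where left.
- start_top (a point): Centre of the top of the round green start button (30 mm across), pressed straight down. It sits on a cream console 75 mm square right of the lane, centred at x = +30, y = -130 mm of the station, top 32 mm above the bench.
- start (a joint): Travel of the start button in m: 0 released, 0.006 fully down; it springs back. Fully down takes about 5 N.
- sample_bottle: Bystander: white bottle with a blue cap, 54 mm across, 115 mm high, standing on the bench beside the station. Origin at the centre of its underside.
- stain_bottle: Bystander: amber bottle with a black cap, 48 mm across, 100 mm high, standing on the bench beside the station. Origin at the centre of its underside.
- oil_jar: Bystander: glass jar with a red lid, 52 mm across, 60 mm high, standing on the bench beside the station. Origin at the centre of its underside.
Mind the look-alikes: they are no part of the job. Of the things that look like the slide_box, the smallest one is meant.

How it is judged:
On the way, in this order (a step that is already met when the one before it is completed fails the run):
1. the slide box is home against the end stop (x of slide_box in the frame of station between 0.051 and 0.058 m and y of slide_box in the frame of station between -0.013 and 0.013 m and angle between the x axis of slide_box and the x axis of station, either way round below 0.06 rad and height (world z) of slide_box below 0.016 m and angle between slide_box's own z axis and vertical below 0.05 rad and linear speed of slide_box below 0.02 m/s), for 0.2 s.
2. the start button is pressed all the way down (value of joint start above 0.0045 m), for 0.05 s.
At the end, for the whole second after the job is handed in: The slide box lies flat and still in the lane, within 4 mm of the end stop and within 0.06 rad of square to it, and the start button has been pressed at least 4.5 mm down after that and is released again (under 2 mm) (all of step 1 and value of joint start below 0.002 m and angular speed of slide_box below 0.1 rad/s); the robot touches nothing.
It fails at once if a guide rail is touched by the box, the hand or anything else (contact force between rails and anything else above 0.3 N).
It fails at once if the slide box is lifted or tipped (height (world z) of slide_box above 0.02 m or angle between slide_box's own z axis and vertical above 0.12 rad).
It fails at once if the start button is pressed before the box is home (value of joint start above 0.003 m and x of slide_box in the frame of station below 0.051 m).
It fails at once if a bottle or the jar is disturbed (distance of any of sample_bottle, stain_bottle, oil_jar from where it was at the start of the episode above 0.015 m or angle between any of sample_bottle, stain_bottle, oil_jar's own z axis and vertical above 0.3 rad).
It also fails if it takes over 72 s, if anything falls off the work surface, if the arm or the gripper's body presses on something with over 40 N, if the wrist force passes 120 N, or if a joint passes its speed limit or range.

### The arm

A 6-joint arm with a two-finger parallel gripper is mounted at the origin on the work surface. World frame = base frame: x ahead of the robot, y to its left, z up, the work surface at z = 0. Lengths are in m, angles in rad, forces in N, time in s.
With the tool pointing down it reaches from about 0.3 to 0.875 m from the base axis. Payload 4.2 kg.
Tool frame: the origin (TCP) lies at the very end of the fingers, on their centre line; the grasp point (between the pads) lies 19 mm behind it; z points along the fingers, y is the direction in which the jaws open and shut (so a half turn about z gives the same grasp; the last joint's range is limited). The gripper opens to 85 mm and grips with 20 to 120 N. Pads are 22 mm wide; open, the fingers measure 114 mm over their backs; the gripper's body (76 mm by 85 mm) begins 54 mm behind the grasp point. The pads swing forward as they close: fully open they stand 13 mm farther back than shut.
Start: joints at [-1.283, 0.32, 1.565, -0, 1.257, -0.02], TCP at [0.174, -0.548, 0.231] pointing down, gripper open.
Joint ranges: [-3.11, 3.11], [-0.84, 2.01], [0.21, 2.61], [-1.34, 4.49], [0.05, 2.63], [-2.56, 2.56]. Speed limits (rad/s): [2.57, 2.57, 3.14, 3.14, 3.14, 3.14].

### API

Orientations are given as a unit quaternion [x, y, z, w].
In Python, from bench import robot gives the robot as it stands. Calls block until the motion is done:
- robot.movep(position, orientation): joint-space move of the TCP to a pose.
- robot.line_to(position, orientation=None, feed=0.15, contact_N=None): straight line of the TCP; orientation=None keeps the orientation; feed is the mean speed in m/s. With contact_N (N) it stops when the force on the tool has changed by that much, and returns True; else False.
- robot.set_joints(angles): joint-space move.
- robot.set_gripper(opening, f_grip=None): opening from 0.0 (shut) to 1.0 (fully open); f_grip is the grip in N (None keeps the last); returns when the fingers have stopped.
- robot.sleep(seconds).
- robot.ik(position, orientation): joint angles nearest the present ones, or None.
- robot.grab_frame(name): name is "scene" or "top" or "wrist"; returns the picture (420x560x3 uint8, blue, green, red); there is no depth.
- robot.camera_model(name): a dict with "vertical_fov" (degrees; the focal length in pixels is half the picture's height over the tangent of half this angle, whatever the lens; pixels are square), "cx", "cy" (the principal point, pixels), "T" (4x4, takes a point from camera to world coordinates). Camera axes: x right, y down, z forward; pixel columns grow to the right and rows downward; lengths in m; the calibration is good to about 2 mm. A picture is of the moment at which its call begins: read the wrist's pose just before it. camera_model takes no time and is no camera call; for the wrist camera it gives the pose at the moment of the call.
A pose or a line that the arm cannot do raises robot.MotionError and nothing moves.
- robot.job_done(): hands the job in, once; it reports no verdict.
Readings, each from a call of its own:
- robot.get_clock(): time.
- robot.get_joints(): joint angles.
- robot.get_joint_velocities(): joint speeds.
- robot.get_joint_torque(): joint torques, N m.
- robot.get_ee_pos(): TCP position.
- robot.get_tool_rot(): TCP orientation.
- robot.get_force(): force on the tool from outside, world axes, zero at the start.
- robot.get_ft_torque(): the same for the moment, N m.
- robot.get_width(): opening from 0.0 (shut) to 1.0 (fully open).
Only numpy, scipy, OpenCV 4.12 (cv2) and the standard library are available. Lean on these libraries where they do the work, as an engineer would, in place of code of your own. Each camera call takes 0.05 s, during which the arm holds its last target.

## Working session

There is one attempt and no reset: what is moved stays moved. The work goes in short steps, each a Python script; the robot and the scene stay as the last script left them, time stands still between calls to the robot, and variables do not carry over. Pictures are saved under pics/ and viewed, and the job is handed in when it is done.

```bash
ls; mkdir -p pics; python3 - <<'E'
from bench import robot
import cv2,numpy as np
for n in("scene","top","wrist"):
    m=robot.camera_model(n);print(n,m["vertical_fov"],m["cx"],m["cy"],np.round(m["T"],4).tolist(), {k:v for k,v in m.items() if k not in("T","vertical_fov","cx","cy")})
    cv2.imwrite(f"pics/{n}0.png",robot.grab_frame(n))
print(robot.get_clock(),robot.get_tool_rot())
E
```

```text
pics
scene 42.54266394663211 269.2411911591166 218.93214099007903 [[-0.5526, 0.6886, -0.4695, 1.1728], [0.8334, 0.4644, -0.2998, 0.4297], [0.0116, -0.557, -0.8305, 1.2804], [0.0, 0.0, 0.0, 1.0]] {}
top 57.23568975562192 279.3260315888854 205.89636662269743 [[-0.0233, -0.9942, 0.1051, 0.3709], [-0.9997, 0.0219, -0.0141, -0.0131], [0.0117, -0.1054, -0.9944, 1.101], [0.0, 0.0, 0.0, 1.0]] {}
wrist 63.78620189905139 275.98295412946703 206.77216982533952 [[0.3034, -0.9064, -0.2938, 0.2505], [-0.9529, -0.2891, -0.0919, -0.5249], [-0.0016, 0.3078, -0.9514, 0.3725], [0.0, 0.0, 0.0, 1.0]] {}
0.15 [ 9.88178561e-01  1.53305818e-01 -8.10083234e-05 -6.72250574e-04]
```

View pics/top0.png

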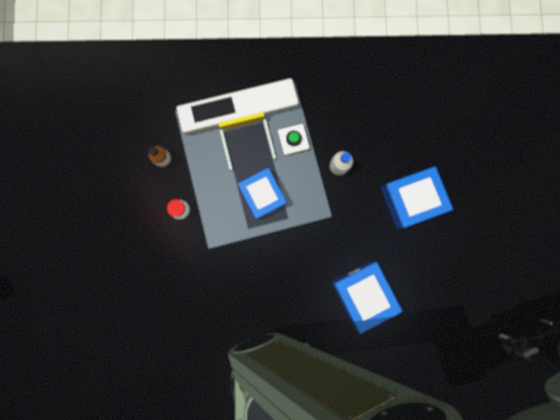

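View pics/scene0.png

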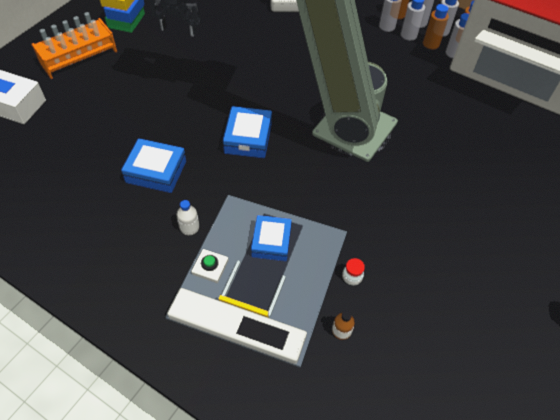

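View pics/wrist0.png

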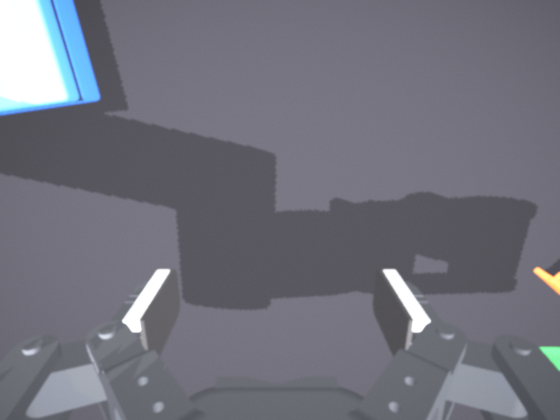

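Slide-box candidates in the top view are (262,193) on the deck, (417,197) on the bench and (367,297) on the bench. The one at (262,193) is the smallest and the only one on the deck, so I choose it. I'll check it in a close crop.

```bash
cat > h.py <<'E'
import numpy as np,cv2
def K(m):
    f=210/np.tan(np.radians(m["vertical_fov"])/2);return f
def proj(m,P):
    P=np.atleast_2d(P);T=np.array(m["T"]);c=(P-T[:3,3])@T[:3,:3];f=K(m)
    return np.c_[f*c[:,0]/c[:,2]+m["cx"],f*c[:,1]/c[:,2]+m["cy"]]
def unproj(m,uv,z):
    uv=np.atleast_2d(np.array(uv,float));T=np.array(m["T"]);f=K(m)
    d=np.c_[(uv[:,0]-m["cx"])/f,(uv[:,1]-m["cy"])/f,np.ones(len(uv))]@T[:3,:3].T
    o=T[:3,3];return o+d*((z-o[2])/d[:,2])[:,None]
E
python3 - <<'E'
import cv2
for n,(x0,x1,y0,y1) in dict(top=(140,360,70,255),scene=(160,370,190,370)).items():
    a=cv2.imread(f"pics/{n}0.png")[y0:y1,x0:x1]
    k=3.2;cv2.imwrite(f"pics/{n}0c.png",cv2.resize(a,None,fx=k,fy=k,interpolation=cv2.INTER_CUBIC))
E
```

```text
(no output)
```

View pics/top0c.png

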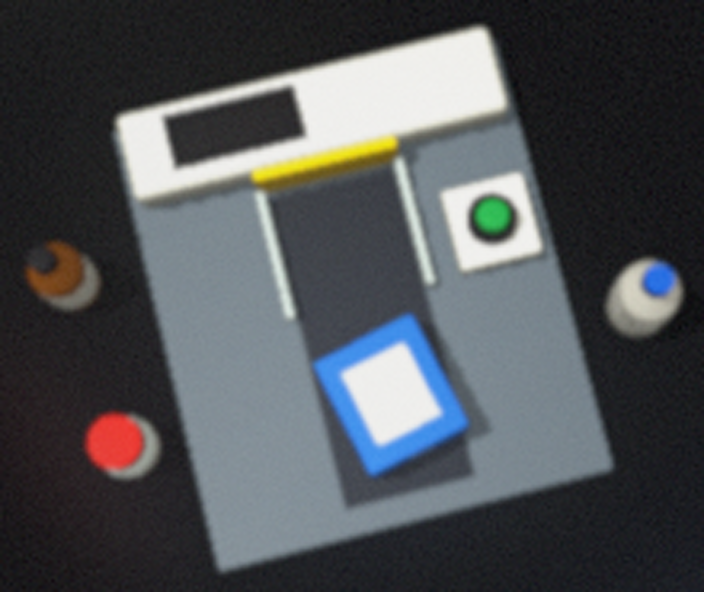

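View pics/scene0c.png

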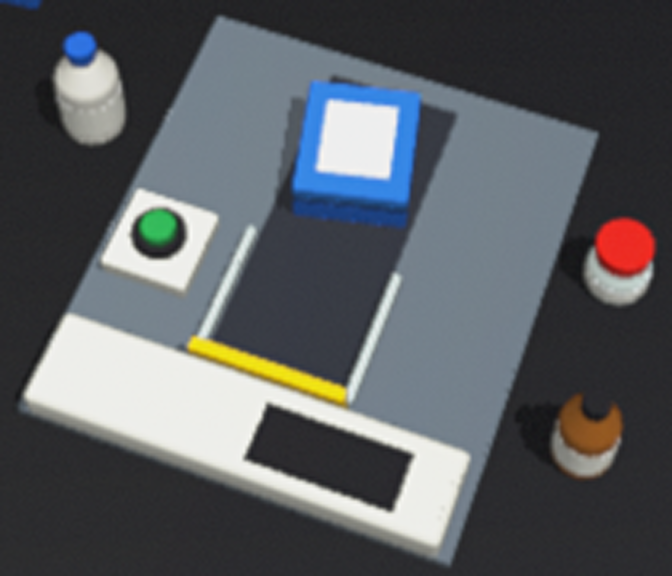

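```bash
cat > fit0.py <<'E'
from bench import robot
from h import *
from scipy.optimize import least_squares
mt=robot.camera_model("top");ms=robot.camera_model("scene")
off={'t':(140,70),'s':(160,190)};M={'t':mt,'s':ms}
def px(c,U,V): return np.array([(U+.5)/3.2-.5+off[c][0],(V+.5)/3.2-.5+off[c][1]])
S=[('t',(-210,180,12),(218,571)),('t',(-210,-180,12),(612,467)),('t',(202,-180,45),(487,28)),('t',(202,180,45),(117,118)),
('t',(122,-180,45),(506,108)),('t',(122,180,45),(140,200)),
('s',(-210,-180,12),(219,16)),('s',(-210,180,12),(597,132)),('s',(200,180,12),(449,563)),
('s',(122,-180,45),(68,317)),('s',(122,180,45),(469,457))]
B=[('t',(55,48,46),(314,362)),('t',(55,-48,46),(413,314)),('t',(-55,-48,46),(468,426)),('t',(-55,48,46),(372,475)),
('s',(-55,-48,46),(313,83)),('s',(-55,48,46),(420,93)),('s',(55,48,46),(408,207)),('s',(55,-48,46),(293,190))]
def Rz(a): return np.array([[np.cos(a),-np.sin(a),0],[np.sin(a),np.cos(a),0],[0,0,1]])
def res(p,L):
    return np.concatenate([proj(M[c],(Rz(p[2])@(np.array(P)/1e3)+[p[0],p[1],p[3]]))[0]-px(c,*q) for c,P,q in L])
for L,x0 in((S,[.6,.1,.2,0]),(B,[.5,.05,.3,.012])):
    r=least_squares(res,x0,args=(L,),loss='soft_l1');print(np.round(r.x,4));print(np.round(r.fun.reshape(-1,2),1).tolist())
E
python3 fit0.py
```

```text
[ 0.6157  0.047   0.2304 -0.0035]
[[0.4, 0.4], [0.4, 1.0], [3.2, -1.2], [-3.8, 0.6], [4.5, -0.1], [-4.6, 1.6], [-0.5, 0.6], [0.2, 1.3], [-0.1, 1.5], [-4.5, -2.9], [4.6, 0.5]]
[0.518  0.0193 0.4495 0.0096]
[[-0.7, 0.4], [-0.4, -0.2], [0.6, 0.1], [-0.8, 0.7], [-0.8, -0.4], [0.5, 0.7], [-0.5, -0.5], [-0.8, 0.4]]
```

The two views show the station at about (0.616, 0.047) with yaw 0.23. The box is short of the lane with yaw 0.45. Next I'll refine this with wrist views.

```bash
cat >> h.py <<'E'
def q(yaw): return [float(np.cos(yaw/2)),float(np.sin(yaw/2)),0.,0.]
def Rz2(a): return np.array([[np.cos(a),-np.sin(a)],[np.sin(a),np.cos(a)]])
E
python3 - <<'E'
from bench import robot
from h import *
import json
S=np.array([.6157,.047]);a=.2304
for i,(x,y) in enumerate([(-.03,-.06),(-.03,.06)]):
    p=S+Rz2(a)@[x,y]
    robot.movep([*p,.27],q(a)); robot.sleep(.3)
    m=robot.camera_model("wrist");im=robot.grab_frame("wrist")
    cv2.imwrite(f"pics/w{i+1}.png",im);m["T"]=np.array(m["T"]).tolist();json.dump(m,open(f"w{i+1}.json","w"))
    print(robot.get_clock(),robot.get_ee_pos())
E
```

```text
2.9167 [ 0.60016083 -0.01857323  0.26998807]
3.8167 [0.57300447 0.09772334 0.26990698]
```

View pics/w1.png

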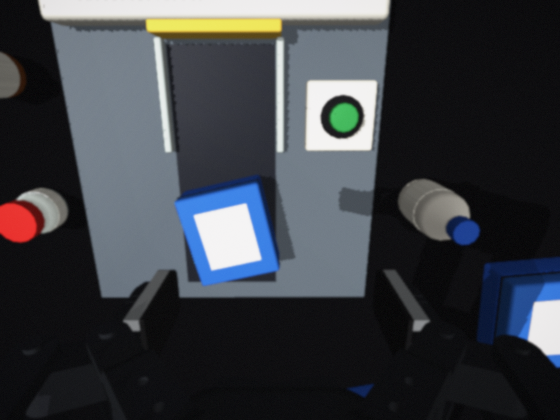

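View pics/w2.png

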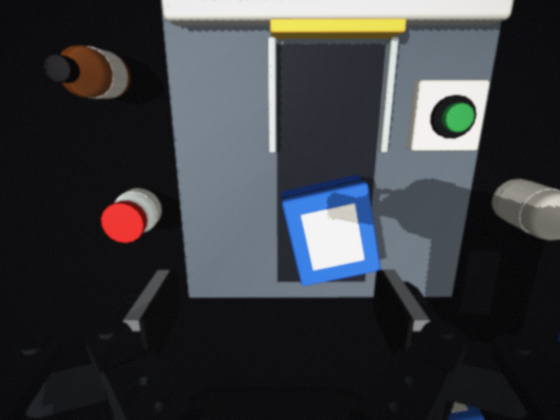

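Both wrist views show the small box ahead of the lane: w1 (228,233), w2 (332,232). The rails are at u 160/280 in w1 and the button is at (344,117). The white bottle stands right of the station. I'll zoom in to pick corners.

```bash
python3 - <<'E'
import cv2
for n,x0 in((1,90),(2,180)):
    a=cv2.imread(f"pics/w{n}.png")[10:305,x0:x0+310]
    b=cv2.resize(a,None,fx=2,fy=2,interpolation=cv2.INTER_CUBIC)
    for i in range(0,620,100): cv2.putText(b,str(i),(i,10),0,.35,(0,0,255),1); cv2.line(b,(i,0),(i,5),(0,0,255))
    for i in range(0,590,100): cv2.putText(b,str(i),(0,i+4),0,.35,(0,0,255),1)
    cv2.imwrite(f"pics/w{n}c.png",b)
E
```

```text
(no output)
```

View pics/w1c.png

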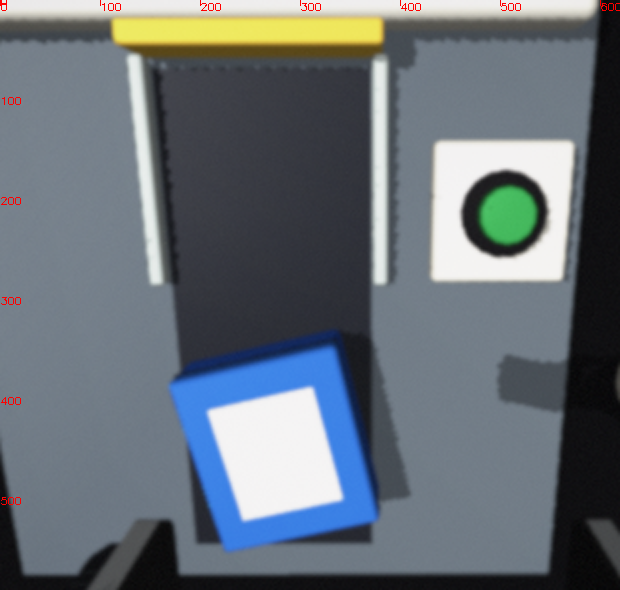

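View pics/w2c.png

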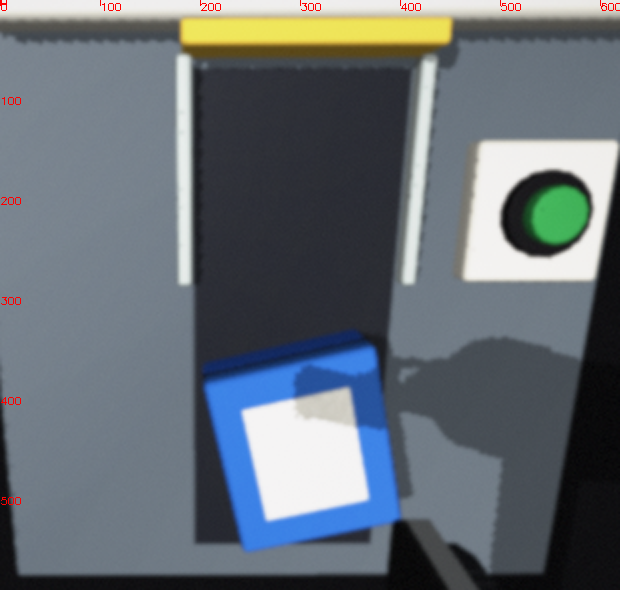

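```bash
cat > fit1.py <<'E'
from h import *
import json
from scipy.optimize import least_squares
M={c:json.load(open(f"w{c}.json")) for c in(1,2)};off={1:(90,10),2:(180,10)}
def px(c,U,V): return np.array([(U+.5)/2-.5+off[c][0],(V+.5)/2-.5+off[c][1]])
S=[(1,(-210,-180,12),(549,573)),(1,(-210,180,12),(22,573)),(1,(-10,68,26),(150,283)),(1,(-10,60,26),(162,282)),(1,(-10,-60,26),(373,283)),(1,(-10,-68,26),(388,283)),
(1,(-7.5,-92.5,32),(431,280)),(1,(-7.5,-167.5,32),(563,279)),(1,(67.5,-92.5,32),(435,141)),(1,(67.5,-167.5,32),(574,141)),(1,(110,65,52),(115,43)),(1,(110,-65,52),(382,43)),
(2,(-210,-180,12),(544,572)),(2,(-210,180,12),(18,573)),(2,(-10,68,26),(178,283)),(2,(-10,60,26),(191,283)),(2,(-10,-60,26),(402,283)),(2,(-10,-68,26),(415,283)),
(2,(-7.5,-92.5,32),(464,280)),(2,(67.5,-92.5,32),(479,141)),(2,(110,65,52),(181,43)),(2,(110,-65,52),(450,44))]
B=[(1,(55,48,46),(170,383)),(1,(55,-48,46),(335,346)),(1,(-55,-48,46),(378,519)),(1,(-55,48,46),(225,551)),
(2,(55,48,46),(204,382)),(2,(55,-48,46),(373,346)),(2,(-55,-48,46),(400,517)),(2,(-55,48,46),(246,551))]
G=[(1,(0,0,0),(508,215)),(2,(0,0,0),(560,214))]
def Rz(a): return np.array([[np.cos(a),-np.sin(a),0],[np.sin(a),np.cos(a),0],[0,0,1]])
def res(p,L):
    return np.concatenate([proj(M[c],(Rz(p[2])@(np.array(P)/1e3)+[p[0],p[1],p[3]]))[0]-px(c,*u) for c,P,u in L])
X=[]
for L,x0 in((S,[.6,.1,.2,0]),(B,[.5,.05,.3,.012]),(G,[.6,0,0.23,.04])):
    r=least_squares(res,x0,args=(L,),loss='soft_l1');X.append(r.x);print(np.round(r.x,4));print(np.round(r.fun.reshape(-1,2),1).tolist())
s=X[0]
for b in X[1:]: print("in station",np.round((Rz2(-s[2])@(b[:2]-s[:2]))*1e3,1),b[2]-s[2],b[3]-s[3])
E
python3 fit1.py
```

```text
[ 0.6169  0.0452  0.2306 -0.0025]
[[-0.4, -0.2], [0.5, -0.1], [0.2, 0.2], [1.1, 0.7], [0.1, 0.2], [-0.5, 0.2], [-0.2, 0.3], [0.2, 0.7], [-0.3, -1.1], [0.8, -1.2], [-0.3, -0.1], [0.7, -0.2], [-0.7, 0.2], [-0.3, 0.0], [0.0, 0.4], [0.5, 0.4], [-0.6, 0.2], [-0.1, 0.2], [-1.0, 0.3], [0.0, -1.1], [0.1, 0.1], [0.1, -0.6]]
[0.5167 0.0165 0.4567 0.0043]
[[-0.2, -0.3], [0.5, -0.5], [1.1, 0.1], [0.7, -0.1], [-0.6, 0.4], [-0.0, -0.4], [-0.2, 1.1], [-1.7, 0.0]]
[ 0.6755 -0.0739  0.23    0.0532]
[[0.0, -0.2], [-0.0, 0.2]]
in station [-104.1   -5.1] 0.22608062994762962 0.006854658348687438
in station [  29.8 -129.4] -0.0006167789391935408 0.055792781108511026
```

```bash
cat >> h.py <<'E'
S0=np.array([.6166,.0456]);A0=.2305
def st(x,y): return S0+Rz2(A0)@[x,y]
E
python3 - <<'E'
from bench import robot
from h import *
b=np.array([-.1035,-.005]);w=.224
robot.set_gripper(.66);print("w",robot.get_width())
p=st(*(b+Rz2(w)@[-.088,0]))
robot.movep([*p,.13],q(A0+w)); robot.line_to([*p,.0225],feed=.08,contact_N=4)
robot.sleep(.3);print(robot.get_ee_pos(),robot.get_force())
p=st(*(b+Rz2(w)@[-.060,0]))
c=robot.line_to([*p,.0225],feed=.02,contact_N=1.5)
e=np.array(robot.get_ee_pos());print(c,e,robot.get_force(),robot.get_ft_torque(),"box frame",Rz2(-w)@(Rz2(-A0)@(e[:2]-S0)-b),robot.get_clock())
cv2.imwrite("pics/w3.png",robot.grab_frame("wrist"));cv2.imwrite("pics/t3.png",robot.grab_frame("top")[60:260,130:370])
E
```

```text
w 0.6595549475387381
[ 0.43802621 -0.02157055  0.02270725] [ 0.17448959 -0.5354949   0.37946828]
True [ 0.45818795 -0.01142676  0.0221739 ] [-0.59977607 -0.11385679 -0.48470219] [ 0.00895719 -0.00644528 -0.0346655 ] box frame [-0.06534077  0.00019201] 7.9667
```

View pics/w3.png

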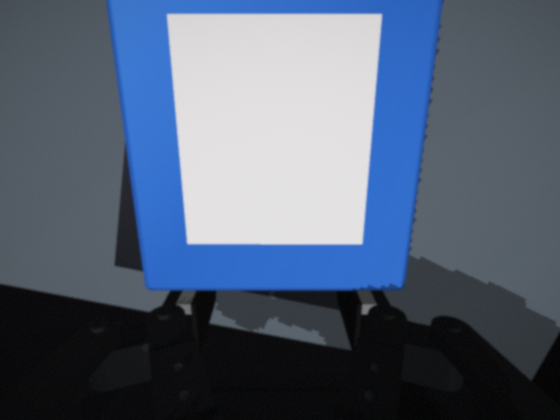

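Contact came as expected. The box fills the centre of the view, aligned with the fingers and with its back edge on row 288. Next I swing it square about a centre 90 mm to its right.

```bash
python3 - <<'E'
from bench import robot
from h import *
import json
e=np.array(robot.get_ee_pos());t=Rz2(-A0)@(e[:2]-S0);w=.224
c=t+Rz2(w)@[.066,-.095]
N=10
for i in range(1,N+1):
    a=w*(1-i/N);p=c-Rz2(a)@[.066,-.095]
    robot.line_to([*st(*p),.0225],q(A0+a),feed=.03)
    if i%3==0: print(i,np.round(robot.get_force(),2),round(float(robot.get_ft_torque()[2]),3))
print(p)
robot.sleep(.2)
m=robot.camera_model("wrist");cv2.imwrite("pics/w4.png",robot.grab_frame("wrist"))
m["T"]=np.array(m["T"]).tolist();json.dump(m,open("w4.json","w"))
t=robot.grab_frame("top");cv2.imwrite("pics/t4.png",cv2.resize(t[70:255,140:360],None,fx=3.2,fy=3.2,interpolation=cv2.INTER_CUBIC))
print(robot.get_clock(),robot.get_ee_pos())
E
```

```text
3 [-1.06 -0.48 -1.57] -0.019
6 [-1.33  0.14 -0.07] -0.02
9 [-0.54 -0.42 -0.87] -0.001
[-0.14823242 -0.0022696 ]
10.8667 [0.47302021 0.00948912 0.02254572]
```

View pics/w4.png

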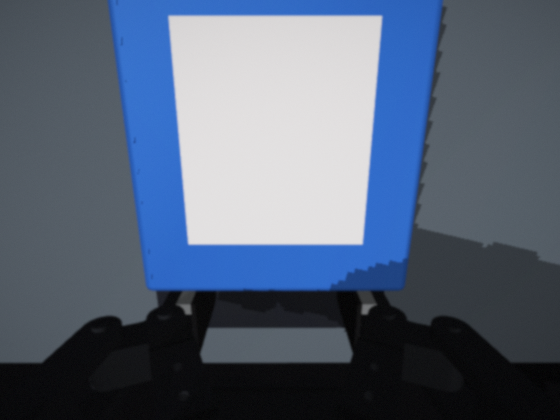

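View pics/t4.png

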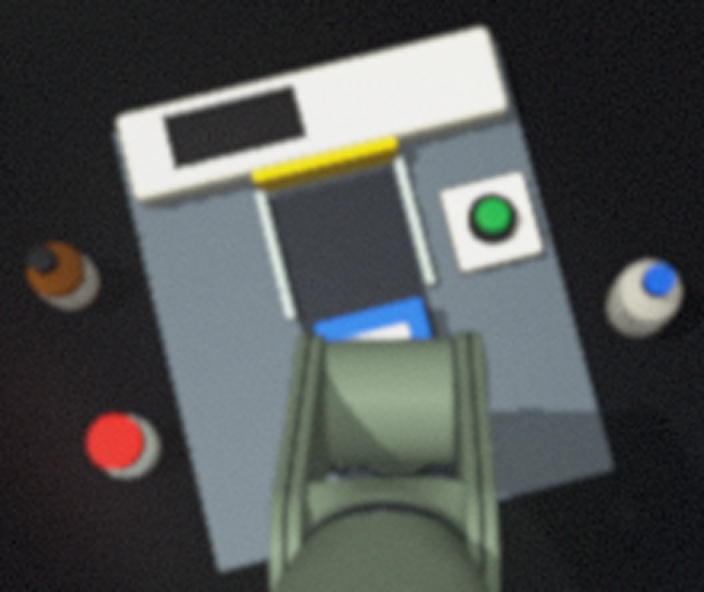

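The box is square to the fingers (back edge on row 288, columns 149–404). I'll check its lateral place from the top view, where the front corners are at crop (313,323) and (420,297), and compare it with the rail ends.

```bash
python3 - <<'E'
from bench import robot
from h import *
mt=robot.camera_model("top")
for uv,z in(((313,323),.058),((420,297),.058),((288,317),.026),((297,317),.026),((426,283),.026),((437,283),.026)):
    u=((np.array(uv)+.5)/3.2-.5)+[140,70]
    print(uv,np.round(Rz2(-A0)@(unproj(mt,u,z)[0,:2]-S0)*1e3,1))
E
```

```text
(313, 323) [-25.5  46.3]
(420, 297) [-26.3 -48.4]
(288, 317) [-7.8 67.8]
(297, 317) [-9.8 60.1]
(426, 283) [ -8.4 -58.2]
(437, 283) [-10.9 -67.7]
```

```bash
python3 - <<'E'
from bench import robot
from h import *
e=np.array(robot.get_ee_pos());t=Rz2(-A0)@(e[:2]-S0)
for x,y in((-.11,-.0012),(-.07,-.0008)):
    robot.line_to([*st(x,y),.0225],q(A0),feed=.04);print(np.round(robot.get_force(),2))
robot.sleep(.2);print(robot.get_clock())
t=robot.grab_frame("top");cv2.imwrite("pics/t5.png",cv2.resize(t[70:255,140:360],None,fx=3.2,fy=3.2,interpolation=cv2.INTER_CUBIC))
cv2.imwrite("pics/w5.png",robot.grab_frame("wrist"))
E
```

```text
[ 0.03 -0.12 -0.72]
[-0.08  0.31  0.05]
13.325
```

View pics/t5.png

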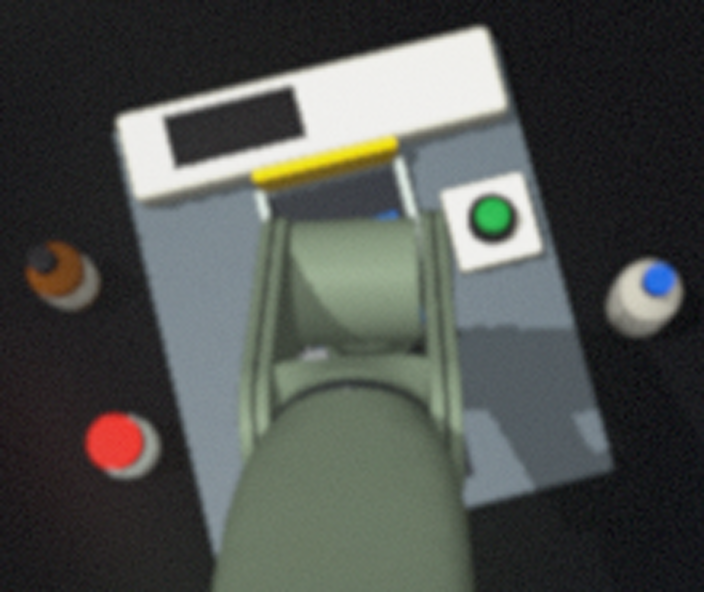

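View pics/w5.png

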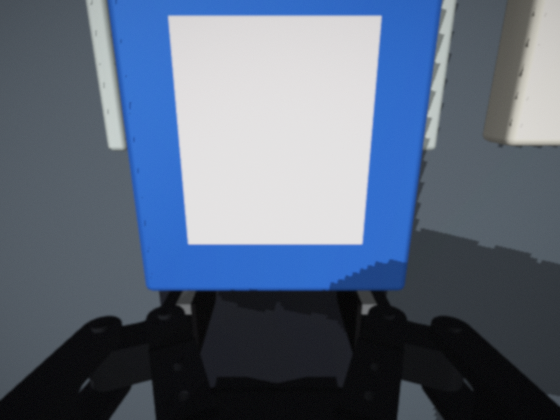

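The box is in the lane with both rails clear: left rail outer edge at column 107, right at 437, box sides at about 128 and 423. It sits about 1 mm right of centre. Pushing on to the stop.

```bash
python3 - <<'E'
from bench import robot
from h import *
robot.line_to([*st(-.025,.0004),.0225],q(A0),feed=.04);print(np.round(robot.get_force(),2))
c=robot.line_to([*st(-.001,.0004),.0225],q(A0),feed=.015,contact_N=6)
e=np.array(robot.get_ee_pos());print(c,Rz2(-A0)@(e[:2]-S0),np.round(robot.get_force(),2),robot.get_clock())
robot.sleep(.3);print(np.round(robot.get_force(),2))
cv2.imwrite("pics/w6.png",robot.grab_frame("wrist"))
E
```

```text
[-0.37  0.28  0.26]
True [-0.01299295  0.00047753] [ 0.16  0.3  -0.22] 15.6167
[ 0.38 -0.65 -0.18]
```

View pics/w6.png

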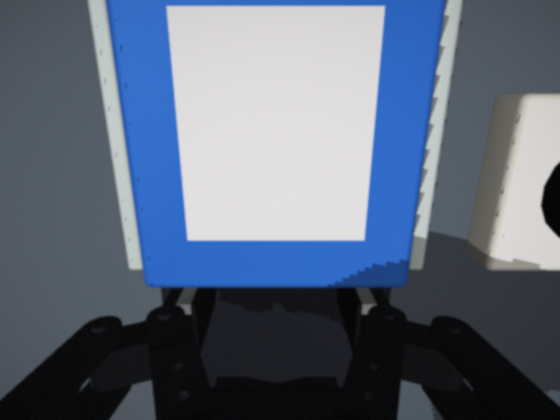

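```bash
python3 - <<'E'
from bench import robot
from h import *
e=np.array(robot.get_ee_pos());print(e,robot.get_tool_rot(),q(A0),np.round(robot.get_force(),2))
m=robot.camera_model("wrist");T=np.array(m["T"]);print(np.round(T,4).tolist())
u=[(167,6),(385,6),(365,240),(187,240),(147,286),(408,286)]
for uv in u: print(uv,np.round(Rz2(-A0)@(unproj(m,uv,.056)[0,:2]-S0)*1e3,1))
for s in (1,2): 
  M=cv2.imread(f"pics/w{[5,6][s-1]}.png"); g=M[:,276].astype(int).sum(1); print([int(i) for i in np.where(abs(np.diff(g))>60)[0]]); g=M[120].astype(int).sum(1);print([int(i) for i in np.where(abs(np.diff(g))>60)[0]])
E
```

```text
[0.60203989 0.04282434 0.0215998 ] [ 9.93351344e-01  1.15088913e-01 -2.76565853e-03  5.45279861e-06] [0.9933660665988294, 0.11499503350132141, 0.0, 0.0] [-0.74 -0.02 -0.16]
[[0.2291, -0.9244, -0.3049, 0.6808], [-0.9734, -0.2178, -0.071, 0.06], [-0.0007, 0.3131, -0.9497, 0.1631], [0.0, 0.0, 0.0, 1.0]]
(167, 6) [89.5 29.9]
(385, 6) [ 89.5 -31. ]
(365, 240) [ 18.4 -31.4]
(187, 240) [18.3 30.1]
(147, 286) [ 0.2 46.1]
(408, 286) [  0.3 -48.5]
[14, 15, 243, 244, 289, 290]
[103, 104, 175, 176, 177, 371, 372, 373, 430, 437, 438, 512]
[4, 5, 239, 240, 286, 287]
[105, 106, 120, 121, 122, 175, 176, 373, 374, 375, 428, 429, 430, 443, 444, 518, 519]
```

```bash
python3 - <<'E'
from bench import robot
from h import *
import json
c=robot.line_to([*st(-.006,.0004),.0225],q(A0),feed=.01,contact_N=8)
e=np.array(robot.get_ee_pos());print(c,Rz2(-A0)@(e[:2]-S0),np.round(robot.get_force(),2))
robot.sleep(.2);print(np.round(robot.get_force(),2))
robot.line_to([*st(-.05,0),.0225],q(A0),feed=.08)
robot.line_to([*st(-.05,0),.13],feed=.15)
robot.movep([*st(-.0,0),.25],q(A0));robot.sleep(.3)
m=robot.camera_model("wrist");im=robot.grab_frame("wrist");cv2.imwrite("pics/w7.png",im)
m["T"]=np.array(m["T"]).tolist();json.dump(m,open("w7.json","w"));print(robot.get_clock())
E
python3 - <<'E'
import cv2
a=cv2.imread("pics/w7.png")[0:300,130:430];cv2.imwrite("pics/w7c.png",cv2.resize(a,None,fx=2,fy=2,interpolation=cv2.INTER_CUBIC))
E
```

```text
True [-0.01314696  0.00062354] [0.46 0.43 0.55]
[-0.32  0.2  -0.68]
19.1083
```

View pics/w7c.png

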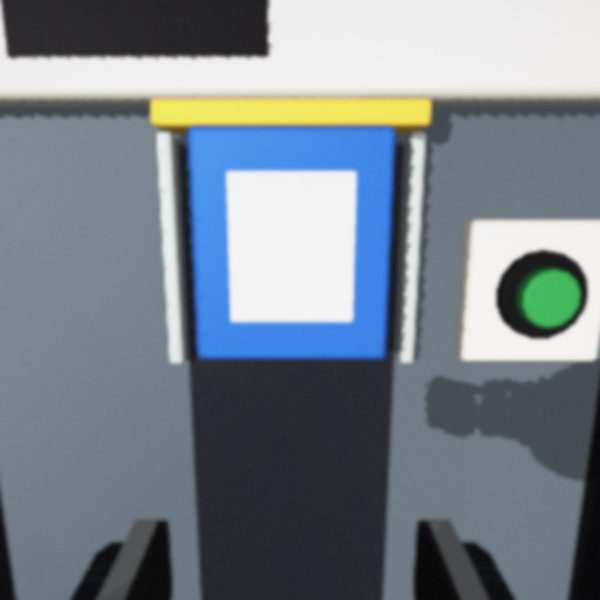

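The box is flush with the yellow stop and even between the rails (crop columns 188–396). I'll check the numbers, including the white bottle's clearance from the hand at the button.

```bash
python3 - <<'E'
from h import *
import json
m=json.load(open("w7.json"))
for U in((188,128),(396,128),(387,357),(197,357)):
    u=(np.array(U)+.5)/2-.5+[130,0];print(U,np.round(Rz2(-A0)@(unproj(m,u,.057)[0,:2]-S0)*1e3,1))
u=(np.array((552,298))+.5)/2-.5+[130,0];print("btn",np.round(Rz2(-A0)@(unproj(m,u,.054)[0,:2]-S0)*1e3,1))
m=json.load(open("w1.json"));print("bottle",np.round(Rz2(-A0)@(unproj(m,(462,231),.115)[0,:2]-S0)*1e3,1))
E
```

```text
(188, 128) [107.9  46.6]
(396, 128) [108.  -48.3]
(387, 357) [  1.  -48.9]
(197, 357) [ 0.9 47.2]
btn [  30.3 -129.9]
bottle [ -71.1 -236.2]
```

```bash
python3 - <<'E'
from bench import robot
from h import *
robot.set_gripper(0.0)
p=st(.030,-.1298)
robot.movep([*p,.15],q(A0));robot.line_to([*p,.075],feed=.1);robot.sleep(.2)
f0=np.array(robot.get_force());print("f0",np.round(f0,2))
c=robot.line_to([*p,.036],feed=.015,contact_N=10)
print(c,robot.get_ee_pos()[2],np.round(robot.get_force(),2));robot.sleep(.2)
print(robot.get_ee_pos()[2],np.round(robot.get_force(),2),robot.get_clock())
E
```

```text
f0 [-0.06  0.12 -0.28]
True 0.04820216815838776 [-1.12  0.66  4.31]
0.04810478090272014 [-1.36  0.7   5.52] 23.4
```

```bash
python3 - <<'E'
from bench import robot
from h import *
p=st(.030,-.1298)
for z in(.047,.046):
    c=robot.line_to([*p,z],feed=.01,contact_N=12);robot.sleep(.15)
    print(c,robot.get_ee_pos()[2],np.round(robot.get_force(),2))
cv2.imwrite("pics/w8.png",robot.grab_frame("wrist"))
robot.line_to([*p,.13],feed=.1)
robot.movep([*st(-.0,0),.25],q(A0));robot.sleep(.3)
cv2.imwrite("pics/w9.png",robot.grab_frame("wrist"));print(robot.get_force(),robot.get_clock())
E
```

```text
False 0.048046519695705565 [-2.06  0.12  7.69]
False 0.047976405971620395 [-3.43  0.32 12.71]
[-0.73225707  1.02032641 -0.20500182] 26.3417
```

View pics/w8.png

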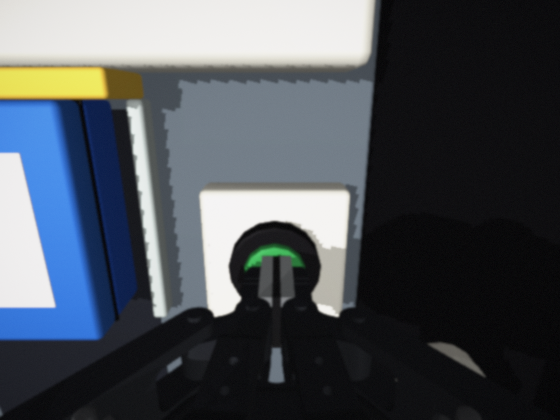

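View pics/w9.png

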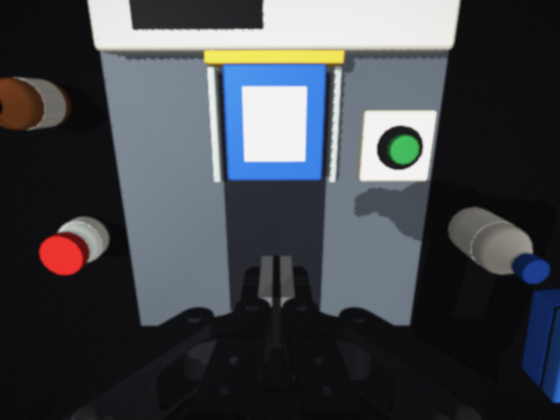

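The button bottomed out: z stayed at 0.048 m while the force rose from 5.5 to 12.7 N. It has sprung back (green at (404,149)). The box is still flush at the stop (box at (275,122), stop at row 57), and the bottles and jar are standing. Handing in.

```bash
python3 -c "
from bench import robot
robot.job_done();print(robot.get_clock())"
```

```text
the job is handed in; nothing more can be done
the job is handed in; nothing more can be done
```

The job is handed in. The slide box sits against the end stop and the start button was pressed fully down and released. The clock read about 26 s just before hand-in; no verdict is reported.

**What I did:** I chose the smallest of the three blue boxes, the one on the deck. I set two half-open fingers against its back face and swung it square (about 0.22 rad) short of the lane. Then I pushed it straight to the stop, backed off, and pressed the button with shut fingers.

**Last checks:**
- **Box position:** the wrist view put it at x ≈ 54.5 mm, y ≈ −0.8 mm, square to within what I could measure. It looked clear of both rails.
- **Box contact:** two pushes at the end, set to stop at 6 and 8 N, both stopped at the same place.
- **Button:** it bottomed out, with the tip holding at z = 0.048 m while the force rose from 5.5 to 12.7 N. It looked sprung back afterwards.
- **Bystanders:** the bottles and the jar were still standing where they had been.

**What disagreed:**
- The finger position at the stop implied the box at about x = 52.7 mm, while the camera gave 54–55 mm. That is within the 2 mm calibration error and inside the allowed range.
- The fitted heights of the station and box came out 3 to 8 mm below the stated ones, so I used the stated heights.

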